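# Check the sliding lids of a bar garnish caddy and pull the box that binds

### The job

Before opening the bar, check the three garnish boxes in the caddy: slide every lid away from you as far as it will go, so that all three stand open together, then slide all the lids fully shut again. Two lids run their whole travel and those boxes stay seated in the caddy; the one box whose lid binds and stops about half-way is to be lifted out and set down gently (not dropped), flat and with its lid shut, in the grey returns tray. Do not knock or move the bottle, the shaker or the tumbler.

Things in the scene. Friction and masses are not known exactly. Their poses are not given: they have to be found in the camera images.
- caddy: Steel garnish caddy fixed to the counter, 152 mm (its x) by 330 mm (its y), 60 mm high; origin at the centre of its underside, +x points away from the robot, z up. Three pockets in a row along its y, centred at y = -105, 0 and 105 mm, x = 0; pocket floors 6 mm above the counter, each pocket 137 x about 86 mm.
- guard (a point): Middle of the brass front rail (12 mm thick, 384 mm along y) of the fixed clear guard over the caddy's back half: 22 mm in x and 305 mm up from the caddy's origin. The 6 mm panel runs 90 mm back from here at this height, on posts at caddy x = 100, y = +-184 mm. It bars a vertical gripper from the handles; a tool tilted 30 to 45 degrees, pointing down and away from the robot, has room.
- box_a: One of three identical loose garnish boxes: black, 130 mm (its x) x 80 mm (its y) x 75 mm high, with a 5 mm white sliding lid on top, 0.4 to 0.65 kg, in one of the caddy's pockets (which one varies) with 3 mm play. Origin at the centre of its underside, x as the caddy's x. Raise it over 60 mm to clear the pocket. With its lid shut it may be carried level by the handle.
- handle_a (a point): Centre of the blue upright bar handle in the middle of the lid of box_a: 40 mm long (along the box's x), 14 mm wide (along y), 36 mm tall; this point lies 18 mm above the lid's top face and 98 mm above the box's underside. With the lid shut it is over the box's centre. Grip it across y.
- lid_a (a joint): How far the lid of box_a has slid open, in m: 0 = shut, growing as it slides along the box's +x (away from the robot). A sound lid reaches its stop at 0.060; the lid that binds stops hard at about 0.030. It stays where it is left; sliding takes 1 to 3 N, and the stop is felt as a sharp rise in force (10 N is plenty). Starts anywhere from 0 to 0.012.
- box_b: One of three identical loose garnish boxes: black, 130 mm (its x) x 80 mm (its y) x 75 mm high, with a 5 mm white sliding lid on top, 0.4 to 0.65 kg, in one of the caddy's pockets (which one varies) with 3 mm play. Origin at the centre of its underside, x as the caddy's x. Raise it over 60 mm to clear the pocket. With its lid shut it may be carried level by the handle.
- handle_b (a point): Centre of the blue upright bar handle in the middle of the lid of box_b: 40 mm long (along the box's x), 14 mm wide (along y), 36 mm tall; this point lies 18 mm above the lid's top face and 98 mm above the box's underside. With the lid shut it is over the box's centre. Grip it across y.
- lid_b (a joint): How far the lid of box_b has slid open, in m: 0 = shut, growing as it slides along the box's +x (away from the robot). A sound lid reaches its stop at 0.060; the lid that binds stops hard at about 0.030. It stays where it is left; sliding takes 1 to 3 N, and the stop is felt as a sharp rise in force (10 N is plenty). Starts anywhere from 0 to 0.012.
- box_c: One of three identical loose garnish boxes: black, 130 mm (its x) x 80 mm (its y) x 75 mm high, with a 5 mm white sliding lid on top, 0.4 to 0.65 kg, in one of the caddy's pockets (which one varies) with 3 mm play. Origin at the centre of its underside, x as the caddy's x. Raise it over 60 mm to clear the pocket. With its lid shut it may be carried level by the handle.
- handle_c (a point): Centre of the blue upright bar handle in the middle of the lid of box_c: 40 mm long (along the box's x), 14 mm wide (along y), 36 mm tall; this point lies 18 mm above the lid's top face and 98 mm above the box's underside. With the lid shut it is over the box's centre. Grip it across y.
- lid_c (a joint): How far the lid of box_c has slid open, in m: 0 = shut, growing as it slides along the box's +x (away from the robot). A sound lid reaches its stop at 0.060; the lid that binds stops hard at about 0.030. It stays where it is left; sliding takes 1 to 3 N, and the stop is felt as a sharp rise in force (10 N is plenty). Starts anywhere from 0 to 0.012.
- tray: Grey returns tray fixed to the counter on the left or right of the caddy: 175 mm (its x) x 125 mm (its y), 30 mm high, walls 5 mm, floor 5 mm thick; origin at the centre of its underside. A box fits with its long side along the tray's x.
- bucket: Steel ice bucket, fixed, 150 mm high, 144 mm across (172 mm over its side handles), on the other side of the caddy from the tray; origin at the centre of its underside. An obstacle.
- bottle: Bystander: amber syrup bottle, 60 mm across, 170 mm high, loose; origin at the centre of its underside.
- shaker: Bystander: steel cocktail shaker, 80 mm across, 145 mm high, loose; origin at the centre of its underside.
- tumbler: Bystander: glass tumbler, 70 mm across, 95 mm high, loose; origin at the centre of its underside.
Things that resemble listed ones, but are neither listed nor needed, are in the scene too. There is more than one size of the tray; the job needs the larger.

How it is judged:
On the way, in this order (a step that is already met when the one before it is completed fails the run):
1. all three lids stand open together, each slid as far as it will go (value of joint each of lid_a, lid_b above 0.053 m and value of joint lid_c above 0.024 m), for 0.2 s.
2. all three lids are shut again (value of joint each of lid_a, lid_b, lid_c below 0.006 m), for 0.2 s.
At the end, for the whole second after the job is handed in: All three lids shut (within 6 mm); the box that binds stands flat on the floor of the returns tray (tilt under 4.5 degrees, within 30 mm of its centre along either side) and at rest; the two sound boxes stand seated in the caddy, upright and at rest (all of step 2 and angle between each of box_a, box_b, box_c's own z axis and vertical below 0.08 rad and linear speed of each of box_a, box_b, box_c below 0.02 m/s and z of box_a in the frame of caddy between -0.002 and 0.012 m and x of box_a in the frame of caddy between -0.03 and 0.03 m and y of box_a in the frame of caddy between -0.14 and 0.14 m and z of box_b in the frame of caddy between -0.002 and 0.012 m and x of box_b in the frame of caddy between -0.03 and 0.03 m and y of box_b in the frame of caddy between -0.14 and 0.14 m and z of box_c in the frame of tray between -0.002 and 0.012 m and x of box_c in the frame of tray between -0.03 and 0.03 m and y of box_c in the frame of tray between -0.03 and 0.03 m); the robot touches nothing.
It fails at once if a bystander is moved more than 20 mm or tipped (distance of any of bottle, shaker, tumbler from where it was at the start of the episode above 0.02 m or angle between any of bottle, shaker, tumbler's own z axis and vertical above 0.3 rad).
It fails at once if a sound box is pulled out of its pocket (height (world z) of any of box_a, box_b above 0.045 m).
It fails at once if the rejected box is dropped into the tray (horizontal distance between box_c and tray below 0.08 m and height (world z) of box_c below 0.05 m and linear speed of box_c above 0.45 m/s).
It fails at once if a box is tipped over (angle between any of box_a, box_b, box_c's own z axis and vertical above 0.6 rad).
It also fails if it takes over 72 s, if anything falls off the work surface, if the arm or the gripper's body presses on something with over 40 N, if the wrist force passes 120 N, or if a joint passes its speed limit or range.

### The arm

A 6-joint arm with a two-finger parallel gripper is mounted at the origin on the work surface. World frame = base frame: x ahead of the robot, y to its left, z up, the work surface at z = 0. Lengths are in m, angles in rad, forces in N, time in s.
With the tool pointing down it reaches from about 0.35 to 0.975 m from the base axis. Payload 17.4 kg.
Tool frame: the origin (TCP) lies at the very end of the fingers, on their centre line; the grasp point (between the pads) lies behind it (bot.grip_point_offset is the z of the grasp point in the tool frame, in m); z points along the fingers, y is the line along which they close (so a half turn about z gives the same grasp; the last joint's range is limited). The gripper opens to 85 mm and grips with 20 to 120 N. Pads are 22 mm wide; open, the fingers measure 114 mm over their backs; the gripper's body (76 mm by 85 mm) begins 54 mm behind the grasp point. The pads swing forward as they close: fully open they stand 13 mm farther back than shut.
Start: joints at [-1.178, 0.116, 1.442, -0, 1.584, -0.038], TCP at [0.282, -0.613, 0.231] pointing down, gripper open.
Joint ranges: [-2.83, 2.83], [-0.83, 2.19], [0.07, 2.5], [-1.14, 4.28], [0.01, 3], [-2.97, 2.97]. Speed limits (rad/s): [1.89, 1.89, 2.22, 3.14, 3.14, 3.14].

### API

Orientations are given as a rotation vector (axis times angle).
In Python, from workcell import bot, vision, order gives the robot as it stands.
- The arm moves only by the tool jog_arm, never from a script. Its argument "steps" is one flat list of numbers, 6 for each row, row after row: the shift along the world's x, y, z scaled (see below), then the turn, a rotation vector about the world's x, y, z scaled (see below). In form: [x, y, z, rx, ry, rz, x, y, z, rx, ry, rz, ...]. A call has exactly 10 rows; each row shifts and turns the commanded pose from where the row before left it; what a row does not reach is not made up. The controller multiplies each number of a shift by 0.05 m and each number of a turn by 8 degrees. A row lasts 1/10 s, in which the tool goes at most 50 mm and 8.59 degrees, less where a joint would pass 70% of its speed; a pose out of reach is approached as far as the arm can. A call with a number of a shift or a turn outside -1 to 1 is refused whole. A call with a gripper value outside its range is refused whole. "claw" is the closure, from 0 (fully open) to 1 (shut), set as the call begins (left out, the last holds). The fingers move at their own pace and stop on an object; the grip force is fixed at half the most. Time passes only in rows, so rows that do not move let the fingers close, or fill a call up. It gives the time, the measured TCP pose, the force, the opening and the grip force at its end, in the units of the state.
- bot.read_state(): the state, without advancing time (a new reading comes with each control period).
- vision.get_image(name): name is "side" or "top"; returns a dict with "frame" (480x640x3 uint8, red, green, blue), "camera_matrix" (3x3 intrinsics, pixels), "position" and "attitude" of the camera in the world. Camera axes: x right, y down, z forward; pixel columns grow to the right and rows downward; lengths in m; the calibration is good to about 2 mm. A picture is of the moment at which its call begins. There is no depth.
- order.sign_off(): hands the job in; it is judged then, once.
The state is a dict: "time_s": time; "joint_positions": joint angles; "dq": joint speeds; "joint_torque": joint torques, N m; "tcp_pos": TCP position; "eef_rot": TCP orientation; "ft_force": force on the tool from outside, world axes, zero at the start; "wrist_torque": the same for the moment, N m; "width": opening from 0.0 (shut) to 1.0 (fully open); "grasp_force": force on a finger pad.
Only numpy, scipy, OpenCV 4.12 (cv2) and the standard library are available. Lean on these libraries where they do the work, as an engineer would, in place of code of your own. Each camera call takes 0.05 s, during which the arm holds its last target. There are 200 camera calls.

## Working session

There is one attempt and no reset: what is moved stays moved. The work goes in short steps, Python scripts to look and compute and a tool call to move; the robot and the scene stay as the last step left them, time stands still between calls to the robot, and variables do not carry over. Pictures are saved under pics/ and viewed, at most 10 in all, crops included, and the job is handed in when it is done.

Besides the shell and the picture viewer there is one more tool, called after "Emit:" in YAML: its name, and indented under it one key for each argument. jog_arm: Moves the arm, as the interface text tells. Shifts and turns lie within -1 to 1; 1 stands for 0.05 m of shift or 8 degrees of turn. Its arguments: {"type":"object","properties":{"steps":{"type":"array","items":{"type":"number"}},"claw":{"type":"number"}},"required":["steps"]}

```bash
mkdir -p pics; python3 - <<'E'
from workcell import bot, vision
import cv2,numpy as np
for n in("side","top"):
    d=vision.get_image(n); np.savez(f"{n}0.npz",**d); cv2.imwrite(f"pics/{n}0.png",d["frame"][:,:,::-1])
    print(n,d["camera_matrix"],d["position"],d["attitude"])
print(bot.read_state(),bot.grip_point_offset)
E
```

```text
side [[453.93203818   0.         315.63920329]
 [  0.         453.93203818 243.58006525]
 [  0.           0.           1.        ]] [0.0255794  0.6468126  0.71029888] [-0.77412344  2.3718996  -1.30729893]
top [[610.34621188   0.         322.04887392]
 [  0.         610.34621188 248.84465049]
 [  0.           0.           1.        ]] [0.31312441 0.00315906 1.56272692] [-2.18819809  2.13174043 -0.16295838]
{'time_s': 0.1, 'joint_positions': array([-1.17781666e+00,  1.16430856e-01,  1.44217413e+00, -1.63892367e-05,
        1.58398930e+00, -3.78301119e-02]), 'dq': array([ 0.00072226, -0.0012921 , -0.00090833, -0.00141597,  0.00181271,
       -0.00020282]), 'joint_torque': array([ 4.51012365e-04, -7.33670640e+01, -6.33788538e+01, -5.91823346e-05,
        5.25510361e-03,  2.03552179e-05]), 'tcp_pos': array([ 0.28179243, -0.61319036,  0.23065593]), 'eef_rot': array([-3.06803001e+00, -6.71282944e-01,  3.03166648e-04]), 'ft_force': array([-0.20429474,  0.37035874, -0.12019953]), 'wrist_torque': array([-0.00718205,  0.03299656,  0.02910808]), 'grasp_force': 0.0, 'width': 1.003995613927015} -0.0187
```

View pics/side0.png

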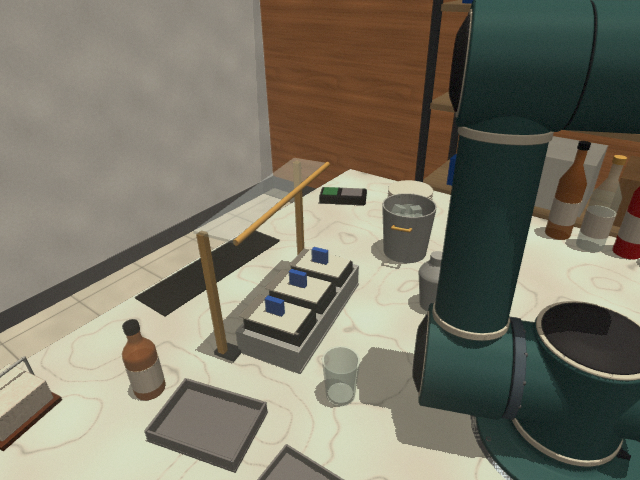

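View pics/top0.png

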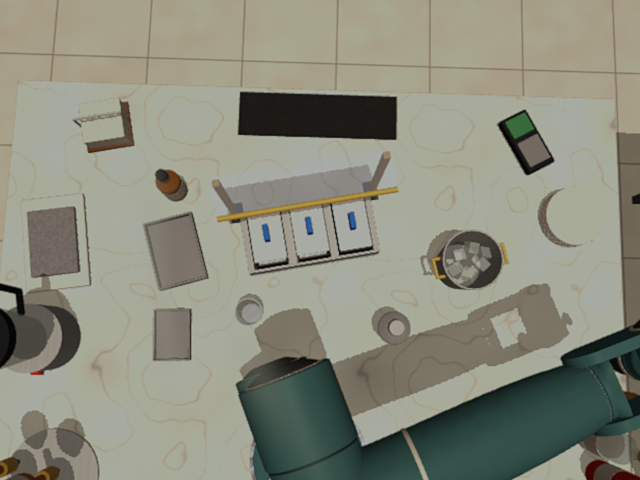

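The side view shows three blue handles at about (275,306), (298,278) and (320,256), the larger tray at (208,422) and the tumbler at (340,375). In the top view the handles are at (266,233), (309,226) and (352,221), and the larger tray is at (176,250), on the robot's left. The bottle is at (170,183), the tumbler at (249,310) and the shaker at (392,325). The brass rail runs from (218,219) to (397,189).

```bash
cat > h.py <<'E'
import numpy as np,cv2
from scipy.spatial.transform import Rotation as R
def load(n): return dict(np.load(n))
def ray(d,p):
    K=d["camera_matrix"];v=np.linalg.inv(K)@[p[0],p[1],1.]
    A=R.from_rotvec(d["attitude"]).as_matrix() if d["attitude"].shape==(3,) else d["attitude"]
    v=A@v; return d["position"],v/np.linalg.norm(v)
def plane(d,p,z):
    o,v=ray(d,p); return o+v*(z-o[2])/v[2]
def tri(d1,p1,d2,p2):
    (a,u),(b,v)=ray(d1,p1),ray(d2,p2)
    s=np.linalg.lstsq(np.c_[u,-v],b-a,rcond=None)[0]
    P,Q=a+u*s[0],b+v*s[1]; return (P+Q)/2,np.linalg.norm(P-Q)
def proj(d,P):
    A=R.from_rotvec(d["attitude"]).as_matrix(); q=d["camera_matrix"]@(A.T@(np.asarray(P)-d["position"])); return q[:2]/q[2]
def blobs(mask,amin,roi):
    x0,y0,x1,y1=roi; m=np.zeros_like(mask);m[y0:y1,x0:x1]=mask[y0:y1,x0:x1]
    return [c for c in cv2.findContours(m,cv2.RETR_EXTERNAL,cv2.CHAIN_APPROX_NONE)[0] if cv2.contourArea(c)>amin]
def blue(d):
    h=cv2.cvtColor(d["frame"],cv2.COLOR_RGB2HSV); return cv2.inRange(h,(100,120,40),(130,255,255))
def brass(d):
    h=cv2.cvtColor(d["frame"],cv2.COLOR_RGB2HSV); return cv2.inRange(h,(10,140,90),(28,255,255))
E
python3 - <<'E'
from h import *
s,t=load("side0.npz"),load("top0.npz")
cen=lambda c:np.array(cv2.minAreaRect(c)[0])
bt=sorted(blobs(blue(t),20,(230,190,390,260)),key=lambda c:cen(c)[0])
bs=sorted(blobs(blue(s),40,(240,230,350,330)),key=lambda c:cen(c)[0])
for c,e in zip(bt,bs):
    P,g=tri(t,cen(c),s,cen(e)); print("handle tri",P.round(4),round(g,4),"top rect",cv2.minAreaRect(c),"plane.122",plane(t,cen(c),.122).round(4),cv2.boundingRect(e))
for n,d,roi in(("t",t,(205,175,410,230)),("s",s,(225,155,335,250))):
    for c in blobs(brass(d),60,roi):
        q=c[:,0,:].astype(float);i,j=q[:,0].argmin(),q[:,0].argmax()
        print("rail",n,q[i],q[j],cv2.minAreaRect(c))
        if n=="t": print(plane(d,q[i],.305),plane(d,q[j],.305))
# trays
for n,d,roi in(("t",t,(135,200,220,300)),("s",s,(135,370,275,475))):
    h=cv2.cvtColor(d["frame"],cv2.COLOR_RGB2HSV); g=d["frame"].astype(int)
    ref=h[250,176] if n=="t" else h[422,208]
    m=cv2.inRange(h,(0,0,20),(180,60,150)); cs=blobs(m,800,roi)
    for c in cs:
        ap=cv2.approxPolyDP(cv2.convexHull(c),4,True)[:,0]; print("tray",n,ref,cv2.minAreaRect(c),ap.tolist()); print([plane(d,p,.03)[:2].round(3).tolist() for p in ap])
for n,p in dict(bottle=(170,183),tumb=(249,310),shaker=(392,325)).items(): print(n,plane(t,p,0.1).round(3))
print("shaker base s",plane(s,(340,398),0),"bottle base s",plane(s,(147,392),0))
E
```

```text
handle tri [0.5439 0.1171 0.1191] 0.0004 top rect ((265.5405578613281, 232.2432403564453), (16.439899444580078, 4.93196964263916), 80.53767395019531) plane.122 [0.5433 0.1168 0.122 ] (265, 296, 19, 8)
handle tri [0.5644 0.015  0.1203] 0.0009 top rect ((308.5440368652344, 224.9920196533203), (16.6363468170166, 4.651021480560303), 79.69515228271484) plane.122 [0.5637 0.0147 0.122 ] (289, 269, 17, 7)
rail t [217. 217.] [397. 190.] ((306.95947265625, 204.25677490234375), (5.425166606903076, 182.3184814453125), 80.53767395019531)
[0.54344355 0.20465161 0.305     ] [ 0.612083   -0.17136899  0.305     ]
rail s [235. 239.] [334. 177.] ((277.07598876953125, 188.1390380859375), (56.03886413574219, 129.83200073242188), 50.042449951171875)
tray t [ 16  35 123] ((175.26473999023438, 250.558837890625), (70.57786560058594, 52.630226135253906), 75.96376037597656) [[190, 211], [208, 278], [159, 290], [143, 223]]
[[0.607, 0.318], [0.438, 0.264], [0.405, 0.384], [0.573, 0.435]]
tray s [ 18  35 125] ((205.63076782226562, 421.5461730957031), (109.3868637084961, 77.04785919189453), 19.440034866333008) [[185, 378], [266, 402], [267, 412], [235, 472], [146, 441], [145, 429]]
[[0.604, 0.319], [0.439, 0.269], [0.423, 0.284], [0.388, 0.397], [0.549, 0.447], [0.57, 0.434]]
bottle [0.662 0.356 0.1  ]
tumb [0.358 0.151 0.1  ]
shaker [ 0.331 -0.191  0.1  ]
shaker base s [0.3479358  0.16213254 0.        ] bottle base s [0.6624262  0.37156218 0.        ]
```

```bash
cat >> h.py <<'E'
YAW=np.radians(10.5)
def tool(yaw,tilt):
    cx=np.array([np.cos(yaw),np.sin(yaw),0]);z=np.array([0,0,-np.cos(tilt)])+np.sin(tilt)*cx
    y=np.array([np.sin(yaw),-np.cos(yaw),0]);return np.c_[np.cross(y,z),y,z]
OFF=.0187
def tcp_for(grip,yaw,tilt): return np.asarray(grip)+OFF*tool(yaw,tilt)[:,2]
def rot_units(A,B): return (R.from_matrix(B)*R.from_matrix(A).inv()).as_rotvec(degrees=True)/8
E
python3 - <<'E'
from h import *
s,t=load("side0.npz"),load("top0.npz")
cen=lambda c:np.array(cv2.minAreaRect(c)[0])
bt=sorted(blobs(blue(t),20,(230,190,390,260)),key=lambda c:cen(c)[0])
bs=sorted(blobs(blue(s),8,(240,230,350,330)),key=lambda c:cen(c)[0])
H=[]
for c,e in zip(bt,bs):
    P,g=tri(t,cen(c),s,cen(e)); p=plane(t,cen(c),.122);H.append(p); print("handle",P.round(4),round(g,4),p.round(4))
    q=cv2.boxPoints(cv2.minAreaRect(c)); w=np.array([plane(t,x,.122)[:2] for x in q]);e=[w[1]-w[0],w[2]-w[1]];e=max(e,key=np.linalg.norm);print("yaw",np.degrees(np.arctan2(e[1],e[0]))%180)
c=max(blobs(brass(t),60,(205,175,410,230)),key=cv2.contourArea)
r=cv2.minAreaRect(c);rc=plane(t,r[0],.308);print("rail ctr",rc)
vx,vy,x0,y0=cv2.fitLine(c,2,0,.01,.01).ravel();a,b=[plane(t,(x0+k*vx,y0+k*vy),.305) for k in(-80,80)];print("rail yaw",np.degrees(np.arctan2(*(a-b)[:2]*[-1,1])))
for p in H: print((R.from_euler('z',-YAW).apply(p-rc)+[.022,0,0]).round(4))
from workcell import bot
st=bot.read_state();A=R.from_rotvec(st["eef_rot"]).as_matrix();B=tool(YAW,np.radians(35))
print(rot_units(A,B),A.round(3))
for p in H: print("tcp",tcp_for([p[0],p[1],.111],YAW,np.radians(35)).round(4), "delta",(tcp_for([p[0],p[1],.111],YAW,np.radians(35))-st["tcp_pos"]).round(4))
print(B[:,2],B[:,0])
E
```

```text
handle [0.5439 0.1171 0.1191] 0.0004 [0.5433 0.1168 0.122 ]
yaw 11.417438712565229
handle [0.5644 0.015  0.1203] 0.0009 [0.5637 0.0147 0.122 ]
yaw 11.727539490375761
handle [ 0.5785 -0.089   0.1202] 0.0008 [ 0.5785 -0.0886  0.122 ]
yaw 10.36742103827288
rail ctr [0.57531611 0.01773915 0.308     ]
rail yaw 11.277105997911072
[ 0.0086  0.1032 -0.186 ]
[ 0.0101 -0.0009 -0.186 ]
[ 0.0058 -0.1052 -0.186 ]
[ 1.31888864 -4.18278109 -1.7195516 ] [[ 0.909  0.418 -0.   ]
 [ 0.418 -0.909  0.001]
 [ 0.    -0.001 -1.   ]]
tcp [0.5539 0.1187 0.0957] delta [ 0.2721  0.7319 -0.135 ]
tcp [0.5743 0.0166 0.0957] delta [ 0.2925  0.6298 -0.135 ]
tcp [ 0.5891 -0.0867  0.0957] delta [ 0.3073  0.5265 -0.135 ]
[ 0.56397185  0.104526   -0.81915204] [0.80543527 0.1492786  0.57357644]
```

Emit:
jog_arm:
  steps: [0.2, 0.4, 0.5, 0.13, -0.42, -0.17, 0.2, 0.4, 0.5, 0.13, -0.42, -0.17, 0.2, 0.5, 0.5, 0.13, -0.42, -0.17, 0.3, 0.5, 0.4, 0.13, -0.42, -0.17, 0.3, 0.5, 0.3, 0.13, -0.42, -0.17, 0.3, 0.5, 0.3, 0.13, -0.42, -0.17, 0.3, 0.5, 0.2, 0.13, -0.42, -0.17, 0.3, 0.5, 0.1, 0.13, -0.42, -0.17, 0.3, 0.6, 0.1, 0.13, -0.42, -0.17, 0.3, 0.6, 0.1, 0.13, -0.42, -0.17]
  claw: 0

```text
time_s: 1.1
tcp_pos: [0.4173, -0.3623, 0.3812]
eef_rot: [-2.933, -0.271, -0.932]
ft_force: [0.3, 0.4, -0.1]
width: 0.997
grasp_force: 0.0
```

```bash
sed -i 's/10\.5)/11.0)/' h.py; cat > st.py <<'E'
from h import *
from workcell import bot
import sys
st=bot.read_state();A=R.from_rotvec(st["eef_rot"]).as_matrix();T=np.radians(35)
yaw=np.radians(float(sys.argv[4])) if len(sys.argv)>4 else YAW
g=np.array(st["tcp_pos"])-OFF*A[:,2]
print("t",st["time_s"],"tcp",st["tcp_pos"].round(4),"grip",g.round(4),"F",st["ft_force"].round(1),"w",round(st["width"],3),"q",st["joint_positions"].round(2))
print("rot units",rot_units(A,tool(yaw,T)).round(2),"to target, 50mm units",((np.array([float(v) for v in sys.argv[1:4]])+OFF*tool(yaw,T)[:,2]-st["tcp_pos"])/.05).round(2))
E
python3 st.py .5785 -.0888 .111
```

```text
t 1.1 tcp [ 0.4173 -0.3623  0.3812] grip [ 0.4067 -0.3642  0.3965] F [ 0.3  0.4 -0.1] w 0.997 q [-1.05 -0.35  1.71  0.57  1.55  0.39]
rot units [0.02 0.03 0.06] to target, 50mm units [ 3.44  5.51 -5.71]
```

Emit:
jog_arm:
  steps: [0.2, 0.6, -0.3, 0, 0, 0.06, 0.2, 0.6, -0.3, 0, 0, 0, 0.2, 0.6, -0.4, 0, 0, 0, 0.2, 0.6, -0.4, 0, 0, 0, 0.2, 0.6, -0.5, 0, 0, 0, 0.3, 0.6, -0.5, 0, 0, 0, 0.3, 0.6, -0.5, 0, 0, 0, 0.3, 0.6, -0.5, 0, 0, 0, 0.3, 0.3, -0.5, 0, 0, 0, 0.3, 0.2, -0.5, 0, 0, 0]

```text
time_s: 2.1
tcp_pos: [0.5422, -0.0967, 0.1604]
eef_rot: [-2.931, -0.288, -0.928]
ft_force: [-0.5, -0.2, -0.2]
width: 1.001
grasp_force: 0.0
```

```bash
python3 st.py .5785 -.0888 .111; python3 - <<'E'
from workcell import vision
import cv2
d=vision.get_image("top");a=d["frame"][150:300,210:410,::-1]
e=vision.get_image("side");b=e["frame"][170:370,220:420,::-1]
import numpy as np
a=cv2.resize(a,(533,400));b=cv2.resize(b,(400,400))[:, :267] if 0 else cv2.resize(b,(267,267))
c=np.zeros((400,800,3),np.uint8);c[:,:533]=a;c[:267,533:]=b;cv2.imwrite("pics/p1.png",c)
E
```

```text
t 2.1 tcp [ 0.5422 -0.0967  0.1604] grip [ 0.5316 -0.0987  0.1757] F [-0.5 -0.2 -0.2] w 1.001 q [-0.39 -0.47  2.15  0.39  0.96  0.84]
rot units [ 0.03  0.02 -0.02] to target, 50mm units [ 0.94  0.2  -1.29]
```

View pics/p1.png

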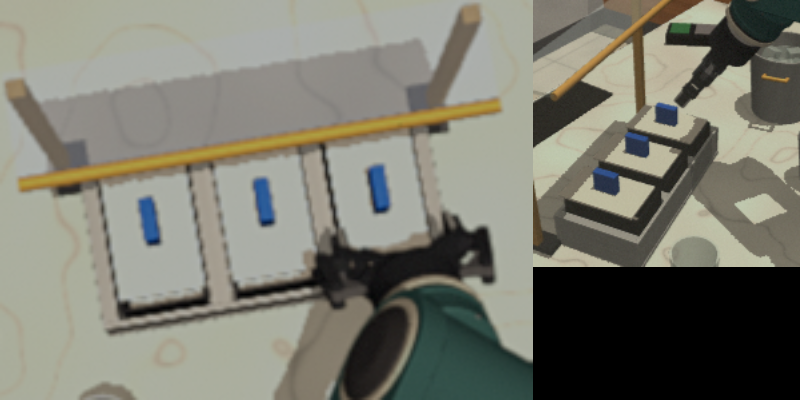

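The gripper is open and tilted. It is centred near (405,260) in the crop, in front of the right-hand handle at (378,188), and is well clear of the brass rail.

Emit:
jog_arm:
  steps: [0.18, 0.04, -0.25, 0.03, 0.02, 0, 0.18, 0.04, -0.25, 0, 0, 0, 0.18, 0.04, -0.25, 0, 0, 0, 0.18, 0.04, -0.24, 0, 0, 0, 0.12, 0.02, -0.15, 0, 0, 0, 0.1, 0.02, -0.15, 0, 0, 0, 0, 0, 0, 0, 0, 0, 0, 0, 0, 0, 0, 0, 0, 0, 0, 0, 0, 0, 0, 0, 0, 0, 0, 0]

```text
time_s: 3.2
tcp_pos: [0.5889, -0.0885, 0.0974]
eef_rot: [-2.929, -0.283, -0.924]
ft_force: [-0.3, -0.2, -0.2]
width: 1.0
grasp_force: 0.0
```

Emit:
jog_arm:
  steps: [0, 0, 0, 0, 0, 0, 0, 0, 0, 0, 0, 0, 0, 0, 0, 0, 0, 0, 0, 0, 0, 0, 0, 0, 0, 0, 0, 0, 0, 0, 0, 0, 0, 0, 0, 0, 0, 0, 0, 0, 0, 0, 0, 0, 0, 0, 0, 0, 0, 0, 0, 0, 0, 0, 0, 0, 0, 0, 0, 0]
  claw: 1

```text
time_s: 4.2
tcp_pos: [0.5889, -0.0883, 0.0969]
eef_rot: [-2.929, -0.283, -0.923]
ft_force: [-1.4, 3.3, 2.4]
width: 0.153
grasp_force: 59.6
```

```bash
python3 st.py .5785 -.0888 .111
```

```text
t 4.2 tcp [ 0.5889 -0.0883  0.0969] grip [ 0.5784 -0.0903  0.1122] F [-1.4  3.3  2.4] w 0.153 q [-0.33 -0.3   2.14  0.41  0.8   0.83]
rot units [-0.   -0.   -0.01] to target, 50mm units [ 0.    0.03 -0.02]
```

Emit:
jog_arm:
  steps: [0.05, 0.01, 0, 0, 0, 0, 0.05, 0.01, 0, 0, 0, 0, 0.05, 0.01, 0, 0, 0, 0, 0.05, 0.01, 0, 0, 0, 0, 0.05, 0.01, 0, 0, 0, 0, 0.05, 0.01, 0, 0, 0, 0, 0.05, 0.01, 0, 0, 0, 0, 0.04, 0.008, 0, 0, 0, 0, 0.04, 0.008, 0, 0, 0, 0, 0.04, 0.008, 0, 0, 0, 0]

```text
time_s: 5.2
tcp_pos: [0.6126, -0.0836, 0.0969]
eef_rot: [-2.929, -0.283, -0.923]
ft_force: [-1.5, 3.2, 4.6]
width: 0.156
grasp_force: 59.9
```

Emit:
jog_arm:
  steps: [0.04, 0.008, 0, 0, 0, 0, 0.04, 0.008, 0, 0, 0, 0, 0.04, 0.008, 0, 0, 0, 0, 0.04, 0.008, 0, 0, 0, 0, 0.04, 0.008, 0, 0, 0, 0, 0.04, 0.008, 0, 0, 0, 0, 0, 0, 0, 0, 0, 0, 0, 0, 0, 0, 0, 0, 0, 0, 0, 0, 0, 0, 0, 0, 0, 0, 0, 0]

```text
time_s: 6.2
tcp_pos: [0.6244, -0.0813, 0.0969]
eef_rot: [-2.929, -0.283, -0.923]
ft_force: [0.6, 3.4, 4.1]
width: 0.154
grasp_force: 59.8
```

Emit:
jog_arm:
  steps: [0.05, 0.01, 0, 0, 0, 0, 0.05, 0.01, 0, 0, 0, 0, 0.05, 0.01, 0, 0, 0, 0, 0.05, 0.01, 0, 0, 0, 0, 0.03, 0.006, 0, 0, 0, 0, 0.03, 0.006, 0, 0, 0, 0, 0.03, 0.006, 0, 0, 0, 0, 0.02, 0.004, 0, 0, 0, 0, 0.02, 0.004, 0, 0, 0, 0, 0, 0, 0, 0, 0, 0]

```text
time_s: 7.2
tcp_pos: [0.641, -0.078, 0.0969]
eef_rot: [-2.929, -0.283, -0.923]
ft_force: [0.7, 2.9, 4.2]
width: 0.154
grasp_force: 59.8
```

Emit:
jog_arm:
  steps: [0.02, 0.004, 0, 0, 0, 0, 0.02, 0.004, 0, 0, 0, 0, 0.02, 0.004, 0, 0, 0, 0, 0.02, 0.004, 0, 0, 0, 0, 0, 0, 0, 0, 0, 0, 0, 0, 0, 0, 0, 0, 0, 0, 0, 0, 0, 0, 0, 0, 0, 0, 0, 0, 0, 0, 0, 0, 0, 0, 0, 0, 0, 0, 0, 0]

```text
time_s: 8.2
tcp_pos: [0.6447, -0.0775, 0.0969]
eef_rot: [-2.929, -0.283, -0.922]
ft_force: [-5.0, 0.6, 7.8]
width: 0.155
grasp_force: 60.7
```

Emit:
jog_arm:
  steps: [0, 0, 0, 0, 0, 0, 0, 0, 0, 0, 0, 0, 0, 0, 0, 0, 0, 0, 0, 0, 0, 0, 0, 0, 0, 0, 0, 0, 0, 0, -0.2, -0.04, 0.3, 0, 0, 0, -0.2, -0.04, 0.3, 0, 0, 0, -0.2, -0.04, 0.3, 0, 0, 0, -0.2, -0.04, 0.3, 0, 0, 0, -0.2, 0.3, 0, 0, 0, 0]
  claw: 0

```text
time_s: 9.2
tcp_pos: [0.5952, -0.0714, 0.1593]
eef_rot: [-2.929, -0.281, -0.927]
ft_force: [-0.3, -0.3, -0.3]
width: 1.002
grasp_force: 0.0
```

```bash
cat >> h.py <<'E'
def lids(t):
    cen=lambda c:np.array(cv2.minAreaRect(c)[0])
    bt=sorted([c for c in blobs(blue(t),15,(230,170,390,270))],key=lambda c:cen(c)[0])
    o=np.array([.57531611,.01773915,.308])
    return [(plane(t,cen(c),.122).round(4)[:2].tolist(),(R.from_euler('z',-YAW).apply(plane(t,cen(c),.122)-o)+[.022,0,0])[:2].round(4).tolist(),cv2.contourArea(c)) for c in bt]
E
python3 st.py .564 .0148 .111; python3 - <<'E'
from h import *
from workcell import vision
for l in lids(vision.get_image("top")): print(l)
E
```

```text
t 9.2 tcp [ 0.5952 -0.0714  0.1593] grip [ 0.5847 -0.0734  0.1746] F [-0.3 -0.3 -0.3] w 1.002 q [-0.29 -0.35  2.07  0.35  0.89  0.94]
rot units [0.01 0.02 0.01] to target, 50mm units [-0.41  1.76 -1.27]
([0.5433, 0.1168], [0.0095, 0.1033], 62.5)
([0.5637, 0.0147], [0.0101, -0.0008], 59.0)
([0.6189, -0.08], [0.0462, -0.1043], 20.0)
```

Emit:
jog_arm:
  steps: [-0.4, 0.4, 0, 0, 0, 0, -0.4, 0.6, 0, 0, 0, 0, -0.4, 0.6, 0, 0, 0, 0, 0.16, 0.03, -0.25, 0, 0, 0, 0.16, 0.03, -0.25, 0, 0, 0, 0.16, 0.03, -0.25, 0, 0, 0, 0.16, 0.03, -0.25, 0, 0, 0, 0.1, 0.02, -0.17, 0, 0, 0, 0.05, 0.01, -0.09, 0, 0, 0, 0, 0, 0, 0, 0, 0]

```text
time_s: 10.25
tcp_pos: [0.5743, 0.0174, 0.0931]
eef_rot: [-2.929, -0.283, -0.921]
ft_force: [-0.6, 0.2, 0.0]
width: 0.998
grasp_force: 0.0
```

Emit:
jog_arm:
  steps: [0, 0, 0, 0, 0, 0, 0, 0, 0, 0, 0, 0, 0, 0, 0, 0, 0, 0, 0, 0, 0, 0, 0, 0, 0, 0, 0, 0, 0, 0, 0, 0, 0, 0, 0, 0, 0, 0, 0, 0, 0, 0, 0, 0, 0, 0, 0, 0, 0.02, 0.004, 0, 0, 0, 0, 0.04, 0.008, 0, 0, 0, 0]
  claw: 1

```text
time_s: 11.25
tcp_pos: [0.5775, 0.0179, 0.0939]
eef_rot: [-2.929, -0.283, -0.923]
ft_force: [-0.2, -1.8, 1.2]
width: 0.153
grasp_force: 60.6
```

```bash
python3 st.py .564 .0148 .111
```

```text
t 11.25 tcp [0.5775 0.0179 0.0939] grip [0.567  0.0159 0.1092] F [-0.2 -1.8  1.2] w 0.153 q [-0.09 -0.37  2.19  0.24  0.74  1.15]
rot units [ 0. -0. -0.] to target, 50mm units [-0.06 -0.02  0.04]
```

Emit:
jog_arm:
  steps: [0.05, 0.01, 0, 0, 0, 0, 0.05, 0.01, 0, 0, 0, 0, 0.05, 0.01, 0, 0, 0, 0, 0.05, 0.01, 0, 0, 0, 0, 0.05, 0.01, 0, 0, 0, 0, 0.03, 0.006, 0, 0, 0, 0, 0.03, 0.006, 0, 0, 0, 0, 0.03, 0.006, 0, 0, 0, 0, 0.03, 0.006, 0, 0, 0, 0, 0.03, 0.006, 0, 0, 0, 0]

```text
time_s: 12.25
tcp_pos: [0.5975, 0.022, 0.0939]
eef_rot: [-2.929, -0.283, -0.923]
ft_force: [-0.5, -2.7, 3.5]
width: 0.155
grasp_force: 61.0
```

Emit:
jog_arm:
  steps: [0.03, 0.006, 0, 0, 0, 0, 0.03, 0.006, 0, 0, 0, 0, 0.03, 0.006, 0, 0, 0, 0, 0.03, 0.006, 0, 0, 0, 0, 0.03, 0.006, 0, 0, 0, 0, 0.03, 0.006, 0, 0, 0, 0, 0.03, 0.006, 0, 0, 0, 0, 0, 0, 0, 0, 0, 0, 0, 0, 0, 0, 0, 0, 0, 0, 0, 0, 0, 0]

```text
time_s: 13.25
tcp_pos: [0.6079, 0.0241, 0.0939]
eef_rot: [-2.929, -0.283, -0.923]
ft_force: [2.9, -2.8, 4.5]
width: 0.16
grasp_force: 60.9
```

Emit:
jog_arm:
  steps: [0.05, 0.01, 0, 0, 0, 0, 0.05, 0.01, 0, 0, 0, 0, 0.05, 0.01, 0, 0, 0, 0, 0.05, 0.01, 0, 0, 0, 0, 0.03, 0.006, 0, 0, 0, 0, 0.03, 0.006, 0, 0, 0, 0, 0.03, 0.006, 0, 0, 0, 0, 0.02, 0.004, 0, 0, 0, 0, 0.02, 0.004, 0, 0, 0, 0, 0, 0, 0, 0, 0, 0]

```text
time_s: 14.25
tcp_pos: [0.6242, 0.0275, 0.0938]
eef_rot: [-2.929, -0.283, -0.922]
ft_force: [-5.7, -3.1, 9.2]
width: 0.154
grasp_force: 62.1
```

Emit:
jog_arm:
  steps: [0, 0, 0, 0, 0, 0, 0, 0, 0, 0, 0, 0, 0, 0, 0, 0, 0, 0, 0, 0, 0, 0, 0, 0, 0, 0, 0, 0, 0, 0, -0.2, -0.04, 0.3, 0, 0, 0, -0.2, -0.04, 0.3, 0, 0, 0, -0.2, -0.04, 0.3, 0, 0, 0, -0.2, -0.04, 0.3, 0, 0, 0, -0.3, 0.3, 0, 0, 0, 0]
  claw: 0

```text
time_s: 15.25
tcp_pos: [0.5699, 0.0334, 0.1563]
eef_rot: [-2.929, -0.281, -0.927]
ft_force: [0.9, -0.2, -0.1]
width: 0.996
grasp_force: 0.0
```

Emit:
jog_arm:
  steps: [-0.37, 0.51, 0, 0, 0, 0, -0.37, 0.51, 0, 0, 0, 0, -0.36, 0.51, 0, 0, 0, 0, 0.16, 0.03, -0.24, 0, 0, 0, 0.16, 0.03, -0.24, 0, 0, 0, 0.16, 0.03, -0.24, 0, 0, 0, 0.16, 0.03, -0.24, 0, 0, 0, 0.11, 0.02, -0.15, 0, 0, 0, 0.05, 0.02, -0.06, 0, 0, 0, 0, 0, 0, 0, 0, 0]

```text
time_s: 16.25
tcp_pos: [0.5544, 0.1189, 0.095]
eef_rot: [-2.929, -0.283, -0.922]
ft_force: [0.2, 0.3, 0.2]
width: 1.002
grasp_force: 0.0
```

```bash
python3 st.py .5437 .117 .111
```

```text
t 16.25 tcp [0.5544 0.1189 0.095 ] grip [0.5439 0.1168 0.1103] F [0.2 0.3 0.2] w 1.002 q [ 0.16 -0.41  2.22  0.03  0.72  1.52]
rot units [ 0.   -0.01 -0.  ] to target, 50mm units [-0.    0.    0.01]
```

Emit:
jog_arm:
  steps: [0, 0, 0, 0, 0, 0, 0, 0, 0, 0, 0, 0, 0, 0, 0, 0, 0, 0, 0, 0, 0, 0, 0, 0, 0, 0, 0, 0, 0, 0, 0, 0, 0, 0, 0, 0, 0, 0, 0, 0, 0, 0, 0, 0, 0, 0, 0, 0, 0, 0, 0, 0, 0, 0, 0, 0, 0, 0, 0, 0]
  claw: 1

```text
time_s: 17.25
tcp_pos: [0.5545, 0.119, 0.0955]
eef_rot: [-2.928, -0.283, -0.923]
ft_force: [-3.0, 2.5, 4.2]
width: 0.159
grasp_force: 60.2
```

Emit:
jog_arm:
  steps: [0.05, 0.01, 0, 0, 0, 0, 0.05, 0.01, 0, 0, 0, 0, 0.05, 0.01, 0, 0, 0, 0, 0.05, 0.01, 0, 0, 0, 0, 0.05, 0.01, 0, 0, 0, 0, 0.05, 0.01, 0, 0, 0, 0, 0.02, 0.004, 0, 0, 0, 0, 0.02, 0.004, 0, 0, 0, 0, 0.02, 0.004, 0, 0, 0, 0, 0, 0, 0, 0, 0, 0]

```text
time_s: 18.25
tcp_pos: [0.5728, 0.1226, 0.0956]
eef_rot: [-2.928, -0.283, -0.924]
ft_force: [0.6, 2.4, 3.6]
width: 0.159
grasp_force: 60.2
```

Moved 18 mm with no stop yet. I'll carry on in 1 mm rows.

Emit:
jog_arm:
  steps: [0.02, 0.004, 0, 0, 0, 0, 0.02, 0.004, 0, 0, 0, 0, 0.02, 0.004, 0, 0, 0, 0, 0.02, 0.004, 0, 0, 0, 0, 0, 0, 0, 0, 0, 0, 0, 0, 0, 0, 0, 0, 0, 0, 0, 0, 0, 0, 0, 0, 0, 0, 0, 0, 0, 0, 0, 0, 0, 0, 0, 0, 0, 0, 0, 0]

```text
time_s: 19.25
tcp_pos: [0.5767, 0.1231, 0.0955]
eef_rot: [-2.929, -0.283, -0.924]
ft_force: [-1.4, -0.5, 5.6]
width: 0.157
grasp_force: 60.3
```

Emit:
jog_arm:
  steps: [0.02, 0.004, 0, 0, 0, 0, 0.02, 0.004, 0, 0, 0, 0, 0, 0, 0, 0, 0, 0, 0, 0, 0, 0, 0, 0, 0, 0, 0, 0, 0, 0, 0, 0, 0, 0, 0, 0, 0, 0, 0, 0, 0, 0, 0, 0, 0, 0, 0, 0, 0, 0, 0, 0, 0, 0, 0, 0, 0, 0, 0, 0]

```text
time_s: 20.25
tcp_pos: [0.5779, 0.1233, 0.0957]
eef_rot: [-2.93, -0.283, -0.921]
ft_force: [-29.2, -7.2, 22.8]
width: 0.153
grasp_force: 65.5
```

Emit:
jog_arm:
  steps: [-0.02, -0.004, 0, 0, 0, 0, 0, 0, 0, 0, 0, 0, 0, 0, 0, 0, 0, 0, 0, 0, 0, 0, 0, 0, 0, 0, 0, 0, 0, 0, -0.2, -0.04, 0.3, 0, 0, 0, -0.2, -0.04, 0.3, 0, 0, 0, -0.2, -0.04, 0.3, 0, 0, 0, -0.2, -0.04, 0.3, 0, 0, 0, 0, -0.3, 0, 0, 0, 0]
  claw: 0

```text
time_s: 21.25
tcp_pos: [0.5373, 0.1013, 0.1579]
eef_rot: [-2.927, -0.285, -0.927]
ft_force: [0.3, 0.6, 0.2]
width: 0.997
grasp_force: 0.0
```

```bash
python3 st.py .6137 .0255 .111;  python3 - <<'E'
from h import *
from workcell import vision
t=vision.get_image("top")
for l in lids(t): print(l)
s=vision.get_image("side")
for c in blobs(blue(s),8,(230,210,370,330)):
    p=plane(s,cv2.minAreaRect(c)[0],.122);q=(R.from_euler('z',-YAW).apply(p-np.array([.57531611,.01773915,.308]))+[.022,0,0])
    print("s",p.round(3),q[:2].round(4),cv2.contourArea(c))
cv2.imwrite("pics/p2.png",np.hstack([cv2.resize(t["frame"][150:300,210:410,::-1],(400,300)),cv2.resize(s["frame"][170:320,220:420,::-1],(400,300))]))
E
```

```text
t 21.25 tcp [0.5373 0.1013 0.1579] grip [0.5268 0.0992 0.1732] F [0.3 0.6 0.2] w 0.997 q [ 0.12 -0.53  2.19  0.06  0.86  1.47]
rot units [-0.    0.02 -0.02] to target, 50mm units [ 1.74 -1.47 -1.25]
([0.5653, 0.1204], [0.0318, 0.1027], 62.0)
([0.5988, 0.0242], [0.0463, 0.0018], 17.0)
([0.6189, -0.08], [0.0462, -0.1043], 20.0)
s [0.55  0.137 0.122] [0.0194 0.1218] 199.5
s [0.607 0.038 0.122] [0.0573 0.0137] 72.5
s [ 0.635 -0.061  0.122] [ 0.066  -0.0884] 22.5
```

View pics/p2.png

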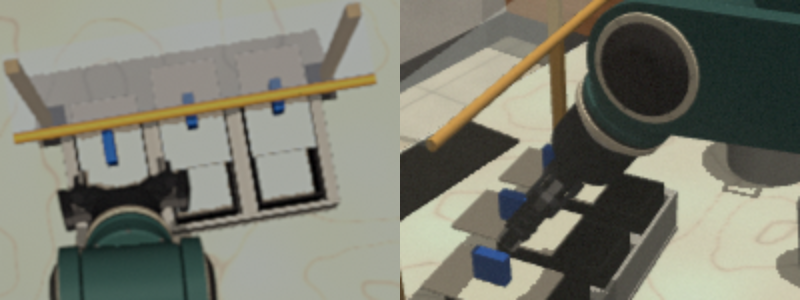

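All three lids are open. The left one is half-way, with its handle at (110,148) in the top view; the other two handles are under the rail at (190,110) and (277,95). Next I shut the middle lid.

Emit:
jog_arm:
  steps: [0.31, -0.54, 0, 0, 0, 0, 0.31, -0.54, 0, 0, 0, 0, 0.32, -0.55, 0, 0, 0, 0, 0.16, 0.03, -0.24, 0, 0, 0, 0.16, 0.03, -0.24, 0, 0, 0, 0.16, 0.03, -0.24, 0, 0, 0, 0.16, 0.03, -0.24, 0, 0, 0, 0.11, 0.02, -0.17, 0, 0, 0, 0.05, 0.02, -0.1, 0, 0, 0, 0, 0, 0, 0, 0, 0]

```text
time_s: 22.35
tcp_pos: [0.6242, 0.0272, 0.0928]
eef_rot: [-2.929, -0.283, -0.92]
ft_force: [-0.8, 0.1, 0.5]
width: 1.0
grasp_force: 0.0
```

Emit:
jog_arm:
  steps: [0, 0, 0, 0, 0, 0, 0, 0, 0, 0, 0, 0, 0, 0, 0, 0, 0, 0, 0, 0, 0, 0, 0, 0, 0, 0, 0, 0, 0, 0, 0, 0, 0, 0, 0, 0, 0, 0, 0, 0, 0, 0, 0, 0, 0, 0, 0, 0, -0.02, -0.004, 0, 0, 0, 0, -0.04, -0.008, 0, 0, 0, 0]
  claw: 1

```text
time_s: 23.35
tcp_pos: [0.6216, 0.0264, 0.0941]
eef_rot: [-2.928, -0.283, -0.924]
ft_force: [0.4, 0.8, 4.6]
width: 0.155
grasp_force: 60.4
```

```bash
python3 st.py .5536 .0135 .111
```

```text
t 23.35 tcp [0.6216 0.0264 0.0941] grip [0.611  0.0244 0.1094] F [0.4 0.8 4.6] w 0.155 q [-0.07 -0.25  2.11  0.23  0.71  1.18]
rot units [-0.  0. -0.] to target, 50mm units [-1.15 -0.22  0.03]
```

Emit:
jog_arm:
  steps: [-0.1, -0.02, 0, 0, 0, 0, -0.1, -0.02, 0, 0, 0, 0, -0.1, -0.02, 0, 0, 0, 0, -0.1, -0.02, 0, 0, 0, 0, -0.1, -0.02, 0, 0, 0, 0, -0.1, -0.02, 0, 0, 0, 0, -0.1, -0.02, 0, 0, 0, 0, -0.1, -0.02, 0, 0, 0, 0, -0.1, -0.02, 0, 0, 0, 0, -0.1, -0.02, 0, 0, 0, 0]

```text
time_s: 24.35
tcp_pos: [0.571, 0.0164, 0.0941]
eef_rot: [-2.928, -0.283, -0.924]
ft_force: [0.7, 4.5, 6.2]
width: 0.153
grasp_force: 60.6
```

Emit:
jog_arm:
  steps: [-0.03, -0.006, 0, 0, 0, 0, -0.02, -0.004, 0, 0, 0, 0, -0.02, -0.004, 0, 0, 0, 0, -0.02, -0.004, 0, 0, 0, 0, -0.02, -0.004, 0, 0, 0, 0, -0.02, -0.004, 0, 0, 0, 0, 0, 0, 0, 0, 0, 0, 0, 0, 0, 0, 0, 0, 0, 0, 0, 0, 0, 0, 0, 0, 0, 0, 0, 0]

```text
time_s: 25.35
tcp_pos: [0.5648, 0.015, 0.0941]
eef_rot: [-2.929, -0.283, -0.923]
ft_force: [-2.4, 2.0, 8.4]
width: 0.152
grasp_force: 60.8
```

Emit:
jog_arm:
  steps: [-0.02, -0.004, 0, 0, 0, 0, -0.02, -0.004, 0, 0, 0, 0, 0, 0, 0, 0, 0, 0, 0, 0, 0, 0, 0, 0, 0, 0, 0, 0, 0, 0, 0, 0, 0, 0, 0, 0, 0, 0, 0, 0, 0, 0, 0, 0, 0, 0, 0, 0, 0, 0, 0, 0, 0, 0, 0, 0, 0, 0, 0, 0]

```text
time_s: 26.35
tcp_pos: [0.5629, 0.0145, 0.0941]
eef_rot: [-2.929, -0.283, -0.923]
ft_force: [0.1, 0.0, 7.2]
width: 0.152
grasp_force: 60.6
```

Emit:
jog_arm:
  steps: [-0.02, -0.004, 0, 0, 0, 0, -0.02, -0.004, 0, 0, 0, 0, -0.02, -0.004, 0, 0, 0, 0, 0, 0, 0, 0, 0, 0, 0, 0, 0, 0, 0, 0, 0, 0, 0, 0, 0, 0, 0, 0, 0, 0, 0, 0, 0, 0, 0, 0, 0, 0, 0, 0, 0, 0, 0, 0, 0, 0, 0, 0, 0, 0]

```text
time_s: 27.35
tcp_pos: [0.5604, 0.0142, 0.0944]
eef_rot: [-2.928, -0.283, -0.926]
ft_force: [11.5, 4.3, 2.3]
width: 0.157
grasp_force: 59.0
```

Emit:
jog_arm:
  steps: [0, 0, 0, 0, 0, 0, 0, 0, 0, 0, 0, 0, 0, 0, 0, 0, 0, 0, 0, 0, 0, 0, 0, 0, 0, 0, 0, 0, 0, 0, -0.2, -0.04, 0.3, 0, 0, 0, -0.2, -0.04, 0.3, 0, 0, 0, -0.2, -0.04, 0.3, 0, 0, 0, -0.2, -0.04, 0.3, 0, 0, 0, 0.2, -0.4, 0, 0, 0, 0]
  claw: 0

```text
time_s: 28.35
tcp_pos: [0.5296, -0.0131, 0.1567]
eef_rot: [-2.927, -0.286, -0.929]
ft_force: [0.5, 0.8, -0.7]
width: 1.0
grasp_force: 0.0
```

Emit:
jog_arm:
  steps: [0.5, -0.48, 0, 0, 0, 0, 0.5, -0.48, 0, 0, 0, 0, 0.49, -0.47, 0, 0, 0, 0, 0.16, 0.03, -0.24, 0, 0, 0, 0.16, 0.03, -0.24, 0, 0, 0, 0.16, 0.03, -0.24, 0, 0, 0, 0.16, 0.03, -0.24, 0, 0, 0, 0.11, 0.02, -0.15, 0, 0, 0, 0.05, 0.02, -0.06, 0, 0, 0, 0, 0, 0, 0, 0, 0]

```text
time_s: 29.35
tcp_pos: [0.6443, -0.0768, 0.0949]
eef_rot: [-2.929, -0.284, -0.922]
ft_force: [-0.5, 0.2, 0.5]
width: 0.998
grasp_force: 0.0
```

```bash
python3 st.py .6341 -.0795 .111
```

```text
t 29.35 tcp [ 0.6443 -0.0768  0.0949] grip [ 0.6338 -0.0789  0.1102] F [-0.5  0.2  0.5] w 0.998 q [-0.27 -0.17  2.03  0.39  0.76  0.89]
rot units [-0.   -0.01 -0.01] to target, 50mm units [ 0.01 -0.01  0.02]
```

Emit:
jog_arm:
  steps: [0, 0, 0, 0, 0, 0, 0, 0, 0, 0, 0, 0, 0, 0, 0, 0, 0, 0, 0, 0, 0, 0, 0, 0, 0, 0, 0, 0, 0, 0, 0, 0, 0, 0, 0, 0, 0, 0, 0, 0, 0, 0, 0, 0, 0, 0, 0, 0, -0.04, -0.008, 0, 0, 0, 0, -0.06, -0.012, 0, 0, 0, 0]
  claw: 1

```text
time_s: 30.35
tcp_pos: [0.6395, -0.0785, 0.0956]
eef_rot: [-2.929, -0.283, -0.924]
ft_force: [1.1, 0.6, 3.0]
width: 0.154
grasp_force: 59.1
```

Emit:
jog_arm:
  steps: [-0.1, -0.02, 0, 0, 0, 0, -0.1, -0.02, 0, 0, 0, 0, -0.1, -0.02, 0, 0, 0, 0, -0.1, -0.02, 0, 0, 0, 0, -0.1, -0.02, 0, 0, 0, 0, -0.1, -0.02, 0, 0, 0, 0, -0.1, -0.02, 0, 0, 0, 0, -0.1, -0.02, 0, 0, 0, 0, -0.1, -0.02, 0, 0, 0, 0, -0.1, -0.02, 0, 0, 0, 0]

```text
time_s: 31.35
tcp_pos: [0.589, -0.0883, 0.0956]
eef_rot: [-2.928, -0.283, -0.924]
ft_force: [0.3, 2.2, 4.7]
width: 0.156
grasp_force: 59.3
```

Emit:
jog_arm:
  steps: [-0.02, -0.004, 0, 0, 0, 0, -0.02, -0.004, 0, 0, 0, 0, -0.02, -0.004, 0, 0, 0, 0, -0.02, -0.004, 0, 0, 0, 0, -0.02, -0.004, 0, 0, 0, 0, 0, 0, 0, 0, 0, 0, 0, 0, 0, 0, 0, 0, 0, 0, 0, 0, 0, 0, 0, 0, 0, 0, 0, 0, 0, 0, 0, 0, 0, 0]

```text
time_s: 32.35
tcp_pos: [0.5843, -0.0895, 0.0956]
eef_rot: [-2.929, -0.283, -0.923]
ft_force: [-1.6, 1.7, 7.3]
width: 0.158
grasp_force: 59.6
```

Emit:
jog_arm:
  steps: [-0.02, -0.004, 0, 0, 0, 0, -0.02, -0.004, 0, 0, 0, 0, -0.02, -0.004, 0, 0, 0, 0, 0, 0, 0, 0, 0, 0, 0, 0, 0, 0, 0, 0, 0, 0, 0, 0, 0, 0, 0, 0, 0, 0, 0, 0, 0, 0, 0, 0, 0, 0, 0, 0, 0, 0, 0, 0, 0, 0, 0, 0, 0, 0]

```text
time_s: 33.35
tcp_pos: [0.5814, -0.0902, 0.0956]
eef_rot: [-2.929, -0.283, -0.923]
ft_force: [1.6, 1.0, 5.9]
width: 0.154
grasp_force: 59.3
```

Emit:
jog_arm:
  steps: [-0.02, -0.004, 0, 0, 0, 0, -0.02, -0.004, 0, 0, 0, 0, 0, 0, 0, 0, 0, 0, 0, 0, 0, 0, 0, 0, 0, 0, 0, 0, 0, 0, 0, 0, 0, 0, 0, 0, 0, 0, 0, 0, 0, 0, 0, 0, 0, 0, 0, 0, 0, 0, 0, 0, 0, 0, 0, 0, 0, 0, 0, 0]

```text
time_s: 34.35
tcp_pos: [0.58, -0.0903, 0.096]
eef_rot: [-2.928, -0.283, -0.926]
ft_force: [13.4, 5.2, 3.5]
width: 0.153
grasp_force: 58.5
```

Emit:
jog_arm:
  steps: [0, 0, 0, 0, 0, 0, 0, 0, 0, 0, 0, 0, 0, 0, 0, 0, 0, 0, 0, 0, 0, 0, 0, 0, 0, 0, 0, 0, 0, 0, -0.2, -0.04, 0.3, 0, 0, 0, -0.2, -0.04, 0.3, 0, 0, 0, -0.2, -0.04, 0.3, 0, 0, 0, -0.2, -0.04, 0.3, 0, 0, 0, 0, 0.5, 0, 0, 0, 0]
  claw: 0

```text
time_s: 35.35
tcp_pos: [0.5394, -0.0754, 0.1577]
eef_rot: [-2.93, -0.279, -0.927]
ft_force: [0.5, 0.2, -0.5]
width: 1.0
grasp_force: 0.0
```

Emit:
jog_arm:
  steps: [-0.01, 0.75, 0, 0, 0, 0, -0.01, 0.75, 0, 0, 0, 0, -0.01, 0.75, 0, 0, 0, 0, -0.01, 0.75, 0, 0, 0, 0, -0.01, 0.75, 0, 0, 0, 0, 0.16, 0.03, -0.24, 0, 0, 0, 0.16, 0.03, -0.24, 0, 0, 0, 0.16, 0.03, -0.24, 0, 0, 0, 0.16, 0.03, -0.24, 0, 0, 0, 0.16, 0.03, -0.2, 0, 0, 0]

```text
time_s: 36.35
tcp_pos: [0.577, 0.1217, 0.0965]
eef_rot: [-2.929, -0.283, -0.922]
ft_force: [0.8, 0.2, 0.3]
width: 1.002
grasp_force: 0.0
```

```bash
python3 st.py .5662 .121 .111; python3 - <<'E'
from h import *
from workcell import vision
for l in lids(vision.get_image("top")): print(l)
E
```

```text
t 36.35 tcp [0.577  0.1217 0.0965] grip [0.5664 0.1196 0.1118] F [0.8 0.2 0.3] w 1.002 q [ 0.15 -0.35  2.17  0.03  0.71  1.51]
rot units [ 0.   -0.01 -0.01] to target, 50mm units [-0.    0.03 -0.02]
([0.5671, 0.1208], [0.0336, 0.1027], 56.5)
([0.5498, 0.0127], [-0.004, -0.0001], 59.0)
([0.5711, -0.0904], [-0.0028, -0.1053], 70.5)
```

Emit:
jog_arm:
  steps: [0, 0.02, -0.02, 0, 0, 0, 0, 0, 0, 0, 0, 0, 0, 0, 0, 0, 0, 0, 0, 0, 0, 0, 0, 0, 0, 0, 0, 0, 0, 0, 0, 0, 0, 0, 0, 0, 0, 0, 0, 0, 0, 0, 0, 0, 0, 0, 0, 0, -0.04, -0.008, 0, 0, 0, 0, -0.06, -0.012, 0, 0, 0, 0]
  claw: 1

```text
time_s: 37.4
tcp_pos: [0.5721, 0.1217, 0.0968]
eef_rot: [-2.928, -0.283, -0.924]
ft_force: [1.3, 3.2, 6.6]
width: 0.155
grasp_force: 60.5
```

Emit:
jog_arm:
  steps: [-0.06, -0.012, 0, 0, 0, 0, -0.06, -0.012, 0, 0, 0, 0, -0.06, -0.012, 0, 0, 0, 0, -0.06, -0.012, 0, 0, 0, 0, -0.06, -0.012, 0, 0, 0, 0, -0.06, -0.012, 0, 0, 0, 0, -0.06, -0.012, 0, 0, 0, 0, -0.04, -0.008, 0, 0, 0, 0, -0.02, -0.004, 0, 0, 0, 0, 0, 0, 0, 0, 0, 0]

```text
time_s: 38.4
tcp_pos: [0.5479, 0.1169, 0.0968]
eef_rot: [-2.928, -0.283, -0.924]
ft_force: [-3.1, 3.4, 7.9]
width: 0.156
grasp_force: 61.0
```

Emit:
jog_arm:
  steps: [-0.02, -0.004, 0, 0, 0, 0, -0.02, -0.004, 0, 0, 0, 0, -0.02, -0.004, 0, 0, 0, 0, 0, 0, 0, 0, 0, 0, 0, 0, 0, 0, 0, 0, 0, 0, 0, 0, 0, 0, 0, 0, 0, 0, 0, 0, 0, 0, 0, 0, 0, 0, 0, 0, 0, 0, 0, 0, 0, 0, 0, 0, 0, 0]

```text
time_s: 39.4
tcp_pos: [0.5451, 0.116, 0.0968]
eef_rot: [-2.929, -0.283, -0.924]
ft_force: [0.8, 0.6, 7.7]
width: 0.153
grasp_force: 60.7
```

Emit:
jog_arm:
  steps: [-0.02, -0.004, 0, 0, 0, 0, -0.02, -0.004, 0, 0, 0, 0, 0, 0, 0, 0, 0, 0, 0, 0, 0, 0, 0, 0, 0, 0, 0, 0, 0, 0, 0, 0, 0, 0, 0, 0, 0, 0, 0, 0, 0, 0, 0, 0, 0, 0, 0, 0, 0, 0, 0, 0, 0, 0, 0, 0, 0, 0, 0, 0]

```text
time_s: 40.4
tcp_pos: [0.5431, 0.1156, 0.0968]
eef_rot: [-2.929, -0.283, -0.924]
ft_force: [1.3, 0.8, 6.5]
width: 0.151
grasp_force: 60.6
```

Emit:
jog_arm:
  steps: [-0.02, -0.004, 0, 0, 0, 0, -0.02, -0.004, 0, 0, 0, 0, 0, 0, 0, 0, 0, 0, 0, 0, 0, 0, 0, 0, 0, 0, 0, 0, 0, 0, 0, 0, 0, 0, 0, 0, 0, 0, 0, 0, 0, 0, 0, 0, 0, 0, 0, 0, 0, 0, 0, 0, 0, 0, 0, 0, 0, 0, 0, 0]

```text
time_s: 41.4
tcp_pos: [0.5412, 0.1153, 0.0968]
eef_rot: [-2.928, -0.283, -0.925]
ft_force: [5.8, 1.9, 4.6]
width: 0.156
grasp_force: 59.9
```

Emit:
jog_arm:
  steps: [0.03, 0.006, 0, 0, 0, 0, 0, 0, 0.1, 0, 0, 0, 0, 0, 0.2, 0, 0, 0, 0, 0, 0.2, 0, 0, 0, 0, 0, 0.2, 0, 0, 0, 0, 0, 0.2, 0, 0, 0, 0, 0, 0.3, 0, 0, 0, 0, 0, 0.3, 0, 0, 0, 0, 0, 0.3, 0, 0, 0, 0, 0, 0, 0, 0, 0]

```text
time_s: 42.4
tcp_pos: [0.5432, 0.1158, 0.1897]
eef_rot: [-2.927, -0.283, -0.928]
ft_force: [-0.1, -0.7, -5.3]
width: 0.16
grasp_force: 59.6
```

```bash
python3 st.py .506 .350 .15 17.3; python3 - <<'E'
from h import *
from workcell import vision
t=vision.get_image("top");s=vision.get_image("side")
for l in lids(t): print(l)
a=cv2.resize(t["frame"][150:330,130:370,::-1],(400,300));b=cv2.resize(s["frame"][170:470,120:520,::-1],(400,300))
cv2.imwrite("pics/p3.png",np.hstack([a,b]))
E
```

```text
t 42.4 tcp [0.5432 0.1158 0.1897] grip [0.5326 0.1137 0.205 ] F [-0.1 -0.7 -5.3] w 0.16 q [ 0.15 -0.52  2.14  0.03  0.91  1.52]
rot units [-0.    0.02  0.78] to target, 50mm units [-0.54  4.75 -1.1 ]
([0.5485, 0.1216], [0.0155, 0.107], 85.0)
([0.5498, 0.0127], [-0.004, -0.0001], 59.0)
([0.5711, -0.0904], [-0.0028, -0.1053], 70.5)
```

View pics/p3.png

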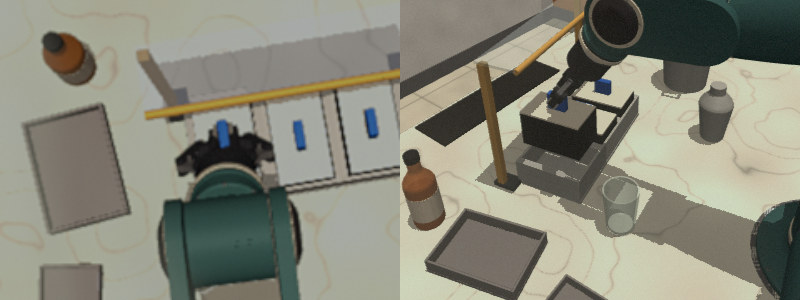

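The box hangs level about 93 mm up, clear of its pocket. In the right-hand panel the tray is at (487,253), the tumbler at (620,207) and the post at (492,125). I'll pull back first to pass the post, then go left.

Emit:
jog_arm:
  steps: [-0.35, -0.05, 0, 0, 0, 0, -0.35, -0.05, 0, 0, 0, 0, -0.35, -0.05, 0, 0, 0, 0, 0, 0.3, 0, 0, 0, 0.11, 0, 0.5, 0, 0, 0, 0.11, 0, 0.6, 0, 0, 0, 0.11, 0, 0.6, 0, 0, 0, 0.11, 0, 0.6, 0, 0, 0, 0.11, 0.1, 0.5, 0, 0, 0, 0.11, 0.1, 0.5, 0, 0, 0, 0.11]

```text
time_s: 43.5
tcp_pos: [0.4994, 0.2895, 0.1851]
eef_rot: [-2.881, -0.438, -0.906]
ft_force: [0.5, -0.2, -4.2]
width: 0.155
grasp_force: 59.6
```

Emit:
jog_arm:
  steps: [0.08, 0.5, 0, 0, 0, 0, 0.08, 0.4, 0, 0, 0, 0, 0.08, 0.3, 0, 0, 0, 0, 0.04, 0.1, 0, 0, 0, 0, 0, 0, -0.2, 0, 0, 0, 0, 0, -0.2, 0, 0, 0, 0, 0, -0.2, 0, 0, 0, 0, 0, -0.1, 0, 0, 0, 0, 0, 0, 0, 0, 0, 0, 0, 0, 0, 0, 0]

```text
time_s: 44.5
tcp_pos: [0.514, 0.353, 0.1515]
eef_rot: [-2.881, -0.435, -0.908]
ft_force: [-0.8, -0.3, -5.0]
width: 0.152
grasp_force: 59.5
```

```bash
python3 st.py .506 .350 .113 17.3; python3 - <<'E'
from h import *
from workcell import vision
t=vision.get_image("top");s=vision.get_image("side")
a=cv2.resize(t["frame"][150:330,100:340,::-1],(400,300));b=cv2.resize(s["frame"][180:480,80:480,::-1],(400,300))
cv2.imwrite("pics/p4.png",np.hstack([a,b]))
E
```

```text
t 44.5 tcp [0.514  0.353  0.1515] grip [0.5037 0.3498 0.1669] F [-0.8 -0.3 -5. ] w 0.152 q [ 0.65 -0.29  2.03 -0.27  0.83  2.05]
rot units [-0.   -0.    0.01] to target, 50mm units [ 0.05  0.   -1.08]
```

View pics/p4.png

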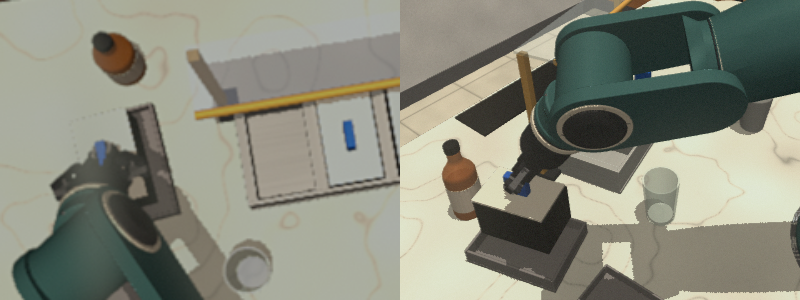

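The box hangs level over the tray at about (525,215), and the bottle and tumbler have not moved. Now I lower it.

Emit:
jog_arm:
  steps: [0.02, 0, -0.15, 0, 0, 0, 0.02, 0, -0.15, 0, 0, 0, 0, 0, -0.15, 0, 0, 0, 0, 0, -0.15, 0, 0, 0, 0, 0, -0.15, 0, 0, 0, 0, 0, -0.15, 0, 0, 0, 0, 0, -0.05, 0, 0, 0, 0, 0, -0.05, 0, 0, 0, 0, 0, -0.03, 0, 0, 0, 0, 0, 0, 0, 0, 0]

```text
time_s: 45.6
tcp_pos: [0.5159, 0.3532, 0.0998]
eef_rot: [-2.881, -0.436, -0.908]
ft_force: [0.9, 0.6, -4.5]
width: 0.154
grasp_force: 59.6
```

Emit:
jog_arm:
  steps: [0, 0, -0.02, 0, 0, 0, 0, 0, -0.02, 0, 0, 0, 0, 0, -0.02, 0, 0, 0, 0, 0, 0, 0, 0, 0, 0, 0, 0, 0, 0, 0, 0, 0, 0, 0, 0, 0, 0, 0, 0, 0, 0, 0, 0, 0, 0, 0, 0, 0, 0, 0, 0, 0, 0, 0, 0, 0, 0, 0, 0, 0]

```text
time_s: 46.6
tcp_pos: [0.5159, 0.3532, 0.0968]
eef_rot: [-2.881, -0.436, -0.908]
ft_force: [0.2, -0.0, -4.2]
width: 0.15
grasp_force: 59.6
```

Emit:
jog_arm:
  steps: [0, 0, -0.02, 0, 0, 0, 0, 0, -0.02, 0, 0, 0, 0, 0, 0, 0, 0, 0, 0, 0, 0, 0, 0, 0, 0, 0, 0, 0, 0, 0, 0, 0, 0, 0, 0, 0, 0, 0, 0, 0, 0, 0, 0, 0, 0, 0, 0, 0, 0, 0, 0, 0, 0, 0, 0, 0, 0, 0, 0, 0]

```text
time_s: 47.6
tcp_pos: [0.5164, 0.3535, 0.0958]
eef_rot: [-2.879, -0.435, -0.91]
ft_force: [2.2, 1.2, 5.7]
width: 0.15
grasp_force: 60.7
```

Emit:
jog_arm:
  steps: [0, 0, 0, 0, 0, 0, 0, 0, 0, 0, 0, 0, 0, 0, 0, 0, 0, 0, 0, 0, 0, 0, 0, 0, 0, 0, 0, 0, 0, 0, -0.2, -0.06, 0.3, 0, 0, 0, -0.2, -0.06, 0.3, 0, 0, 0, -0.2, -0.06, 0.3, 0, 0, 0, -0.2, -0.06, 0.3, 0, 0, 0, -0.2, -0.06, 0.3, 0, 0, 0]
  claw: 0

```text
time_s: 48.6
tcp_pos: [0.4654, 0.3379, 0.1703]
eef_rot: [-2.881, -0.435, -0.907]
ft_force: [0.2, 0.2, 0.3]
width: 0.998
grasp_force: 0.0
```

Emit:
jog_arm:
  steps: [-0.2, -0.06, 0.3, 0, 0, 0, -0.2, -0.06, 0.3, 0, 0, 0, -0.2, -0.06, 0.3, 0, 0, 0, -0.2, -0.06, 0.3, 0, 0, 0, -0.1, 0, 0.4, 0, 0, 0, -0.1, 0, 0.4, 0, 0, 0, 0, 0, 0.4, 0, 0, 0, 0, 0, 0, 0, 0, 0, 0, 0, 0, 0, 0, 0, 0, 0, 0, 0, 0, 0]

```text
time_s: 49.6
tcp_pos: [0.4158, 0.326, 0.2885]
eef_rot: [-2.882, -0.436, -0.906]
ft_force: [0.3, 0.1, -0.6]
width: 1.0
grasp_force: 0.0
```

```bash
python3 - <<'E'
from h import *
from workcell import vision
t=vision.get_image("top");s=vision.get_image("side")
for l in lids(t): print(l)
for c in blobs(blue(t),15,(120,200,230,300)): print("box c handle",plane(t,cv2.minAreaRect(c)[0],.121).round(4),cv2.contourArea(c))
a=cv2.resize(t["frame"][150:330,100:340,::-1],(400,300));b=cv2.resize(s["frame"][180:480,80:480,::-1],(400,300))
cv2.imwrite("pics/p5.png",np.hstack([a,b]))
E
```

```text
([0.5498, 0.0127], [-0.004, -0.0001], 59.0)
([0.5711, -0.0904], [-0.0028, -0.1053], 70.5)
```

View pics/p5.png

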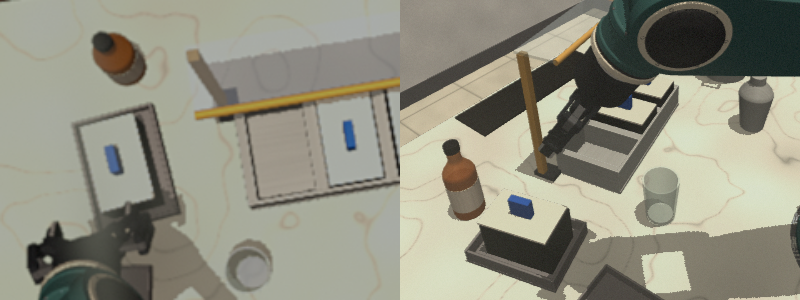

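The box stands flat in the tray with its lid shut and the handle centred at (113,158). The gripper is clear and the bystanders are where they were.

```bash
python3 -c "
from workcell import order
print(order.sign_off())"
```

```text
the job is handed in; nothing more can be done
None
```

I opened all three lids together and shut them again, then lifted the left-hand box (its lid bound half-way) into the returns tray, flat and shut; the job is handed in at about 50 s, with no verdict shown.

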